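# Turn the barrel tumbler hatch-up by its handwheel

### The job

The barrel tumbler has stopped with its filler hatch hanging low. With the fingers only, push its spoked handwheel round, on as many spokes in turn as it takes and either way round, until the hatch points straight up and stays there, ready to be opened without spilling the shot. Push gently without pinching the wheel, keep off the drum and the hatch themselves, and leave everything else on the bench where it is.

Things in the scene. Friction and masses are not known exactly. Their poses are not given: they have to be found in the camera images.
- tumbler: Bench barrel tumbler, fixed: grey bed plate, two bearing uprights, drum, belt guard, motor. Origin on the bench (z = 0) straight below the handwheel's centre. z up; y level along the shaft, from the handwheel (y = 0) to the motor (y = 475 mm); x level, in the wheel's plane. Bed plate: y = 35 to 475 mm, 110 mm to either side. Nearer bearing: from y = 49 mm on, 214 mm high; belt guard 261 mm high.
- wheel_center (a point): Centre of the handwheel on the shaft axis, 170 mm above the bench. The wheel lies in the plane y = 0 of the tumbler: hub (radius 27 mm, 34 mm thick), dark ring (outside radius 77 mm, 14 mm thick round bar) and five straight steel spokes, 12 mm thick, 72 degrees apart, that run on outside the ring as handles. Nothing else is in the wheel's plane.
- handwheel (a joint): Angle of handwheel and drum (they turn as one), rad. 0 or any whole turn (2 pi) = hatch straight up. It grows as the top of the wheel moves towards the tumbler's +x (right-handed about its +y). No end stops, turns either way; starts more than 100 degrees from up. Bearing friction about 0.35 N m: a few newtons at a handle turn it and it stops where it is left.
- red_knob (a point): Centre of the red ball knob. Each of the five handles ends in a ball knob of 24 mm, centred 122 mm from the wheel's centre (outermost point 134 mm). One handle is red with a red knob, four are bare steel with black knobs. The red spoke points the same way as the hatch. About 35 mm of each handle is free between ring and knob.
- drum: Octagonal blue drum, 150 mm across flats, from y = 100 to 250 mm in the tumbler's frame; turns with the handwheel. Its origin is the wheel's centre, its y axis runs along the shaft as the tumbler's, and its z axis points out through the hatch: straight up when the job is done. Not to be touched.
- hatch_knob (a point): Top of the black clamp knob in the middle of the hatch, 118 mm from the shaft axis (the hatch's outermost point), 175 mm along the shaft from the wheel. The hatch is an aluminium cover 52 x 100 mm on one flat of the drum, held by a steel bridge bar. Not to be touched.
- soap_bottle: Bystander: amber bottle with black cap, 60 mm wide, 165 mm tall, standing on the robot's side of the tumbler. Origin under its centre.
- shot_jar: Bystander: jar of steel shot with white lid, 68 mm wide, 85 mm tall, standing on the robot's side of the tumbler. Origin under its centre.
- rinse_bowl: Bystander: small steel bowl, 90 mm wide, 40 mm tall, standing in front of the handwheel's face, 110 to 130 mm from the wheel's plane. Origin under its centre.
- blue_ring: Bystander: blue wax ring, 29 mm across, 10 mm thick, lying flat. Origin under its centre.
- wax_tube: Bystander: green wax tube, 28 mm across, 60 mm tall, standing. Origin under its centre.
- green_ring: Bystander: green wax ring, 32 mm across, 12 mm thick, lying flat. Origin under its centre.
- brush: Bystander: bench brush, 160 mm long, lying. Origin under its centre.
- scraper: Bystander: scraper with a screwdriver-like handle, 160 mm long, lying. Origin under its centre.

How it is judged:
By the outcome, as a careful person would: the job done as asked, in the order asked, and still so for the second after the job is handed in, with the robot touching nothing.
It also fails if it takes over 64 s, if anything falls off the work surface, if the arm or the gripper's body presses on something with over 40 N, if the wrist force passes 120 N, or if a joint passes its speed limit or range.

### The arm

A 6-joint arm with a two-finger parallel gripper is mounted at the origin on the work surface. World frame = base frame: x ahead of the robot, y to its left, z up, the work surface at z = 0. Lengths are in m, angles in rad, forces in N, time in s.
With the tool pointing down it reaches from about 0.225 to 0.875 m from the base axis. Payload 3.4 kg.
Tool frame: the origin (TCP) lies at the very end of the fingers, on their centre line; the grasp point (between the pads) lies 19 mm behind it; z points along the fingers, y is the direction in which the jaws open and shut (so a half turn about z gives the same grasp; the last joint's range is limited). The gripper opens to 85 mm and grips with 20 to 120 N. Pads are 22 mm wide; open, the fingers measure 114 mm over their backs; the gripper's body (76 mm by 85 mm) begins 54 mm behind the grasp point. The pads swing forward as they close: fully open they stand 13 mm farther back than shut.
Start: joints at [-1.273, 0.276, 1.505, -0, 1.361, -0.121], TCP at [0.234, -0.525, 0.231] pointing down, gripper open.
Joint ranges: [-2.89, 2.89], [-0.75, 2.08], [0.22, 2.7], [-1.18, 4.32], [0.11, 2.71], [-2.7, 2.7]. Speed limits (rad/s): [2.57, 2.57, 3.14, 3.14, 3.14, 3.14].

### API

Orientations are given as a unit quaternion [w, x, y, z].
In Python, from rig import telemetry, optics, order gives the robot as it stands.
- The arm moves only by the shell command python3 -m creep 'ROWS' [FORCE]. ROWS is a JSON object of lists of equal length, an entry for each row: "slide": the shift along the world's x, y, z normalised to -1 to 1, where 1 is 0.15 m, a list of three; "twist": the turn, a rotation vector about the world's x, y, z normalised to -1 to 1, where 1 is 360 degrees, a list of three; "fingers": the gripper's target within -1 to 1 (fully open at 1, half-way at 0, shut at -1). A call has 1 to 20 rows; each row is the pose to reach, as a shift and turn from the pose commanded when the call began, turning the shorter way round; what a row does not reach only later rows make up. A row lasts 1/10 s, in which the tool goes at most 50 mm and 8.59 degrees, less where a joint would pass 70% of its speed; a pose out of reach is approached as far as the arm can. A call with a number of a shift or a turn outside -1 to 1 is refused whole. A call with a gripper value outside its range is refused whole. The fingers move at their own pace and stop on an object; FORCE is the grip in N (left out, the last holds). Time passes only in rows, so rows that repeat a pose let the fingers close. It gives the time, the measured TCP pose, the force and the opening at its end, in the units of the state.
- telemetry.get_state(): the state, without advancing time (a new reading comes with each control period).
- optics.get_image(name): name is "scene" or "top" or "wrist"; returns a dict with "img" (400x640x3 uint8, blue, green, red), "depth" (400x640 float32, m along the optical axis (not along the pixel's ray), 0 where there is no reading), "fovy" (degrees; the focal length in pixels is half the picture's height over the tangent of half this angle, whatever the lens; pixels are square), "cx", "cy" (the principal point, pixels), "world_from_camera" (4x4, takes a point from camera to world coordinates). Camera axes: x right, y down, z forward; pixel columns grow to the right and rows downward; lengths in m; the calibration is good to about 2 mm. A picture is of the moment at which its call begins.
- order.sign_off(): hands the job in, once; it reports no verdict.
The state is a dict: "clock": time; "qpos": joint angles; "qd": joint speeds; "effort": joint torques, N m; "position": TCP position; "ee_rot": TCP orientation; "contact_force": force on the tool from outside, world axes, zero at the start; "moment": the same for the moment, N m; "width": finger opening in m.
Only numpy, scipy, OpenCV 4.12 (cv2) and the standard library are available. Lean on these libraries where they do the work, as an engineer would, in place of code of your own. Each camera call takes 0.05 s, during which the arm holds its last target.

## Working session

There is one attempt and no reset: what is moved stays moved. The work goes in short steps, Python scripts to look and compute and a shell command to move; the robot and the scene stay as the last step left them, time stands still between calls to the robot, and variables do not carry over. Pictures are saved under pics/ and viewed, and the job is handed in when it is done.

```bash
ls; mkdir -p pics
python3 - <<'E'
from rig import telemetry, optics
import cv2,numpy as np
print(telemetry.get_state())
for n in ["scene","top","wrist"]:
    d=optics.get_image(n); cv2.imwrite(f"pics/{n}0.png",d["img"]); np.savez(f"/tmp/{n}0.npz",**d); print(n,d["fovy"],d["cx"],d["cy"],np.round(d["world_from_camera"],3).tolist())
E
```

```text
pics
{'clock': 0.0, 'qpos': array([-1.27296993e+00,  2.76626362e-01,  1.50611433e+00, -6.95840646e-06,
        1.36066874e+00, -1.21002348e-01]), 'qd': array([-0.00032412, -0.00102343, -0.00037656,  0.00069464, -0.00052734,
        0.00136123]), 'effort': array([-4.57784627e-04, -4.16774333e+01, -2.45802426e+01, -9.09161463e-05,
        1.10528211e-02,  1.91978410e-05]), 'position': array([ 0.23368937, -0.52481761,  0.23042929]), 'ee_rot': array([-9.04540550e-04,  9.78152272e-01,  2.07887730e-01, -8.35966421e-05]), 'contact_force': array([-0.43208165,  0.25124629, -0.72643238]), 'moment': array([ 0.07081837, -0.02884325,  0.01133402]), 'width': 0.08545033376363904}
scene 57.77093944579034 320.5056869394081 194.1618646091657 [[-0.483, 0.594, -0.643, 1.159], [0.875, 0.331, -0.353, 0.454], [0.003, -0.733, -0.68, 0.886], [0.0, 0.0, 0.0, 1.0]]
top 50.61519701045974 317.2828616740119 195.0920621126744 [[-0.013, -0.98, 0.198, 0.251], [-1.0, 0.008, -0.023, 0.097], [0.021, -0.198, -0.98, 1.364], [0.0, 0.0, 0.0, 1.0]]
wrist 63.01529010444851 323.41795400499797 199.3708854848875 [[0.407, -0.879, -0.247, 0.295], [-0.913, -0.393, -0.108, -0.498], [-0.002, 0.269, -0.963, 0.374], [0.0, 0.0, 0.0, 1.0]]
```

View pics/scene0.png

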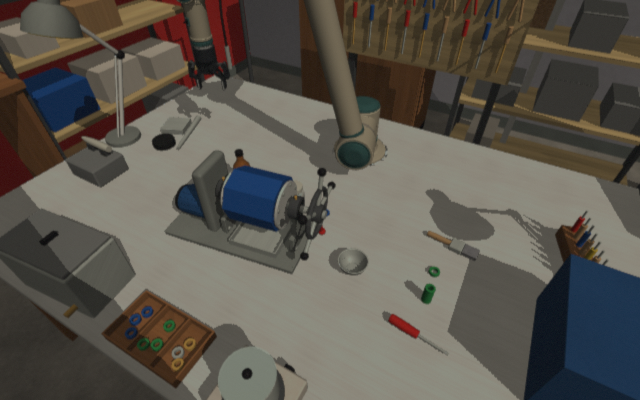

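View pics/top0.png

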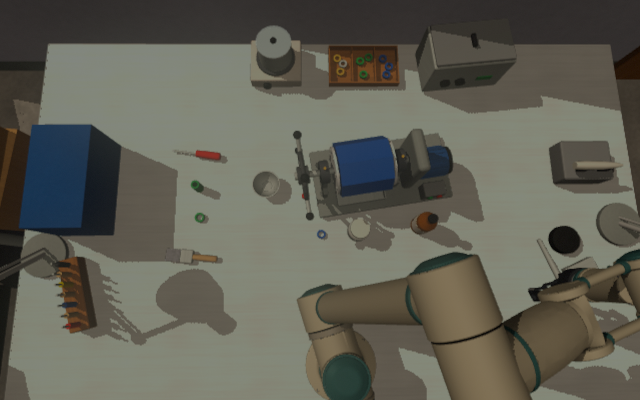

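View pics/wrist0.png

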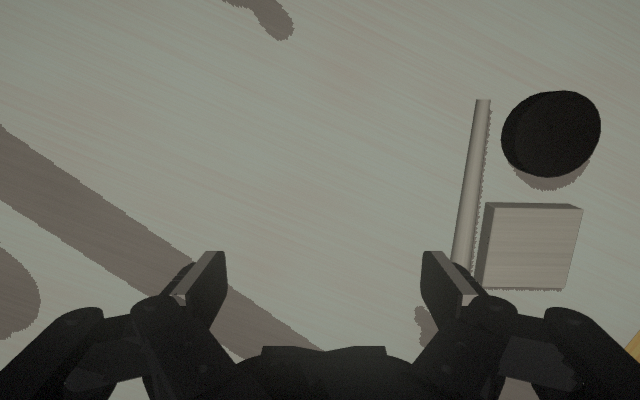

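```bash
cat > h.py <<'E'
import numpy as np,cv2
def load(n): return dict(np.load(f"/tmp/{n}.npz"))
def P(d,u,v,z=None,r=1):
    f=200/np.tan(np.radians(float(d["fovy"]))/2)
    ray=np.array([(u-d["cx"])/f,(v-d["cy"])/f,1.0]); M=d["world_from_camera"]
    if z is None:
        w=d["depth"][int(v)-r:int(v)+r+1,int(u)-r:int(u)+r+1]; w=w[w>0]; t=np.min(w)
    else:
        dr=M[:3,:3]@ray; t=(z-M[2,3])/dr[2]
    return M[:3,:3]@(ray*t)+M[:3,3]
def proj(d,p):
    f=200/np.tan(np.radians(float(d["fovy"]))/2); M=d["world_from_camera"]
    c=M[:3,:3].T@(np.asarray(p)-M[:3,3]); return c[0]/c[2]*f+d["cx"],c[1]/c[2]*f+d["cy"]
def crop(d,u0,u1,v0,v1,s,name):
    cv2.imwrite(name,cv2.resize(d["img"][v0:v1,u0:u1],None,fx=s,fy=s,interpolation=cv2.INTER_CUBIC))
E
python3 - <<'E'
from h import *
s=load("scene0");t=load("top0")
crop(s,280,360,150,280,4.5,"pics/sc.png");crop(t,250,410,115,250,4.4,"pics/tc.png")
E
```

```text
(no output)
```

View pics/sc.png

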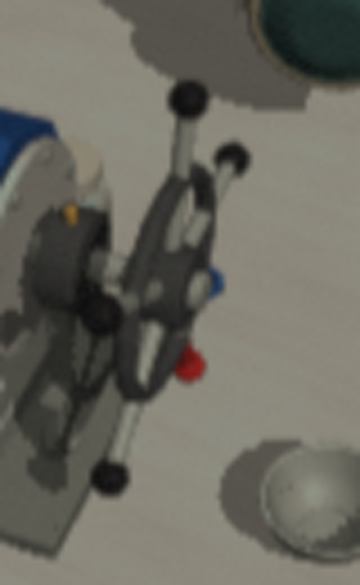

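View pics/tc.png

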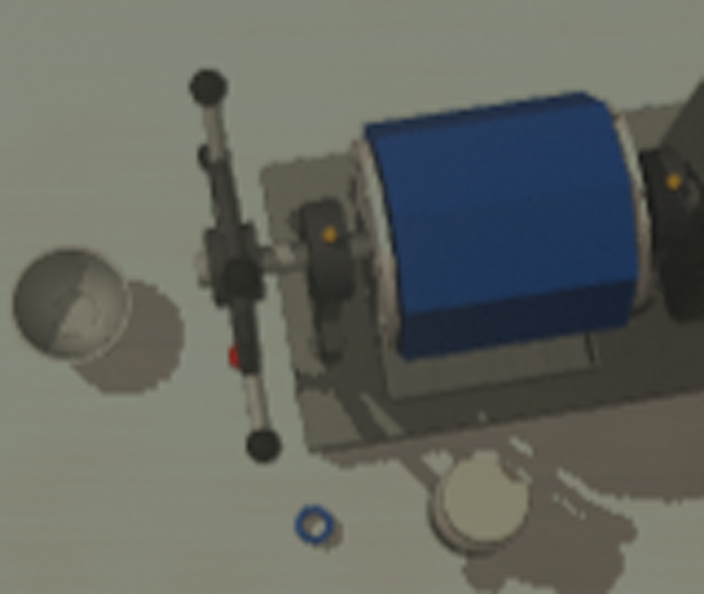

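```bash
cat > fit.py <<'E'
from h import *
from scipy.optimize import least_squares
def knob(p,k,R=.122):
    x,y,psi,th=p; ex=np.array([np.cos(psi),np.sin(psi),0]); a=th+k*2*np.pi/5
    return np.array([x,y,.17])+R*(np.sin(a)*ex+np.cos(a)*np.array([0,0,1]))
def fit(obs,p0):
    def r(p): return np.concatenate([np.array(proj(d,knob(p,k)))-uv for d,k,uv in obs])
    s=least_squares(r,p0,loss='soft_l1'); return s.x,r(s.x).reshape(-1,2)
E
python3 - <<'E'
from fit import *
s=load("scene0");t=load("top0")
for uv in [(321.8,171.8),(331.6,185.1),(322.2,230.7),(304.4,256),(302.2,219.3)]: print(P(s,*uv))
for uv in [(297.3,134.8),(309.8,216.1),(304.5,178.2)]: print(P(t,*uv))
# k: red 0, then theta increasing -> towards +x.. from top
A=[(s,uv) for uv in [(321.8,171.8),(331.6,185.1),(322.2,230.7),(304.4,256),(302.2,219.3)]]+[(t,uv) for uv in [(297.3,134.8),(309.8,216.1),(304.5,178.2),(296.6,150.2)]]
best=None
p=[.3,.12,np.pi+.1,2.3]
p[:2]=P(t,304.5,178.2)[:2]
for t0 in np.radians([110,130,150,170]):
    q=list(p);q[3]=t0
    for it in range(5):
        obs=[(s,0,np.array((322.2,230.7)))]
        for d,uv in A:
            if uv==(322.2,230.7): continue
            k=min(range(5),key=lambda k:np.linalg.norm(np.array(proj(d,knob(q,k)))-uv)); obs.append((d,k,np.array(uv)))
        q,res=fit(obs,q)
    print(np.round(q,4),np.degrees(q[2:]),np.round(res,1).tolist(),[o[1] for o in obs])
for n,uv in dict(bowl=(265,184),jar=(360,229),bottle=(427,222),ring=(321,234)).items():print(n,P(t,*uv))
E
```

```text
[0.52561951 0.11040673 0.29536033]
[0.44208327 0.09817909 0.18022906]
[0.53043587 0.11580745 0.07567836]
[0.65653277 0.13052673 0.10728543]
[0.6581132  0.12986224 0.25111853]
[0.64487028 0.12355637 0.25618737]
[0.42900594 0.09092662 0.18834702]
[0.51083263 0.10429847 0.30180715]
[0.5524 0.1108 3.295  2.827 ] [188.79064433 161.97728369] [[-0.7, 0.1], [0.1, -0.1], [-0.3, -0.1], [-0.2, -0.3], [0.4, -0.0], [-0.7, 0.0], [-0.5, -0.0], [-0.2, -0.2], [1.2, 0.2]] [0, 3, 4, 1, 2, 2, 4, 3, 1]
[0.5524 0.1108 3.295  2.827 ] [188.79064435 161.97728366] [[-0.7, 0.1], [0.1, -0.1], [-0.3, -0.1], [-0.2, -0.3], [0.4, -0.0], [-0.7, 0.0], [-0.5, -0.0], [-0.2, -0.2], [1.2, 0.2]] [0, 3, 4, 1, 2, 2, 4, 3, 1]
[0.5524 0.1108 3.295  2.827 ] [188.79064433 161.97728368] [[-0.7, 0.1], [0.1, -0.1], [-0.3, -0.1], [-0.2, -0.3], [0.4, -0.0], [-0.7, 0.0], [-0.5, -0.0], [-0.2, -0.2], [1.2, 0.2]] [0, 3, 4, 1, 2, 2, 4, 3, 1]
[0.5524 0.1108 3.295  2.827 ] [188.79064438 161.97728366] [[-0.7, 0.1], [0.1, -0.1], [-0.3, -0.1], [-0.2, -0.3], [0.4, -0.0], [-0.7, 0.0], [-0.5, -0.0], [-0.2, -0.2], [1.2, 0.2]] [0, 3, 4, 1, 2, 2, 4, 3, 1]
bowl [0.56436778 0.23605511 0.00659135]
jar [ 0.40314808 -0.06162176  0.08807008]
bottle [ 0.41507107 -0.25172026  0.14358775]
ring [0.39801713 0.05447587 0.00637757]
```

```bash
python3 -m creep '{"slide":[[0,0,0.33],[0,0,0.66],[0,0,1],[0,0,1]],"twist":[[0,0,-0.021],[0,0,-0.042],[0,0,-0.042],[0,0,-0.042]],"fingers":[-1,-1,-1,-1]}' 20
python3 -m creep '{"slide":[[0.13,0.33,0],[0.26,0.66,0],[0.38,1,0],[0.38,1,0]],"twist":[[0,0,0],[0,0,0],[0,0,0],[0,0,0]],"fingers":[-1,-1,-1,-1]}'
python3 -m creep '{"slide":[[0.13,0.33,0],[0.26,0.66,0],[0.38,1,0],[0.38,1,0]],"twist":[[0,0,0],[0,0,0],[0,0,0],[0,0,0]],"fingers":[-1,-1,-1,-1]}'
python3 -m creep '{"slide":[[0.13,0.33,0],[0.26,0.66,0],[0.38,1,0],[0.38,1,0]],"twist":[[0,0,0],[0,0,0],[0,0,0],[0,0,0]],"fingers":[-1,-1,-1,-1]}'
```

```text
clock: 0.55
position: [0.2346, -0.5277, 0.3889]
ee_rot: [0.007, 0.997, 0.077, 0.002]
contact_force: [0.8, 0.2, 1.4]
width: 0.0278
clock: 0.95
position: [0.2916, -0.3705, 0.3816]
ee_rot: [-0.001, 0.997, 0.079, 0.001]
contact_force: [-0.3, -1.0, -0.4]
width: -0.0001
clock: 1.35
position: [0.3484, -0.2213, 0.3813]
ee_rot: [-0.001, 0.997, 0.08, 0.001]
contact_force: [-0.5, -0.3, 0.7]
width: -0.0
clock: 1.75
position: [0.4059, -0.072, 0.381]
ee_rot: [-0.001, 0.997, 0.08, 0.0]
contact_force: [0.4, 0.6, 0.0]
width: 0.0002
```

```bash
python3 -m creep '{"slide":[[0.13,0.33,0],[0.26,0.66,0],[0.41,1,0],[0.41,1,0],[0.41,1,0]],"twist":[[0,0,0],[0,0,0],[0,0,0],[0,0,0],[0,0,0]],"fingers":[-1,-1,-1,-1,-1]}'
python3 -m creep '{"slide":[[0,0.13,0],[0,0.13,0],[0,0.13,0]],"twist":[[0,0,0],[0,0,0],[0,0,0]],"fingers":[-1,-1,-1]}'
python3 - <<'E'
from rig import telemetry, optics
from h import *
print(telemetry.get_state()["position"])
for n in ["scene","top","wrist"]:
    d=optics.get_image(n); np.savez(f"/tmp/{n}1.npz",**d)
crop(load("scene1"),240,400,100,280,3.3,"pics/s1.png");crop(load("top1"),250,410,105,250,4.1,"pics/t1.png");crop(load("wrist1"),0,640,0,400,1,"pics/w1.png")
E
```

```text
clock: 2.25
position: [0.4672, 0.0748, 0.3804]
ee_rot: [0.001, 0.997, 0.079, -0.001]
contact_force: [-0.1, -0.8, -0.7]
width: 0.0001
clock: 2.55
position: [0.4662, 0.0921, 0.3813]
ee_rot: [0.001, 0.997, 0.077, -0.0]
contact_force: [-0.7, -0.9, -0.9]
width: -0.0001
[0.46616264 0.09207196 0.38127293]
```

View pics/s1.png

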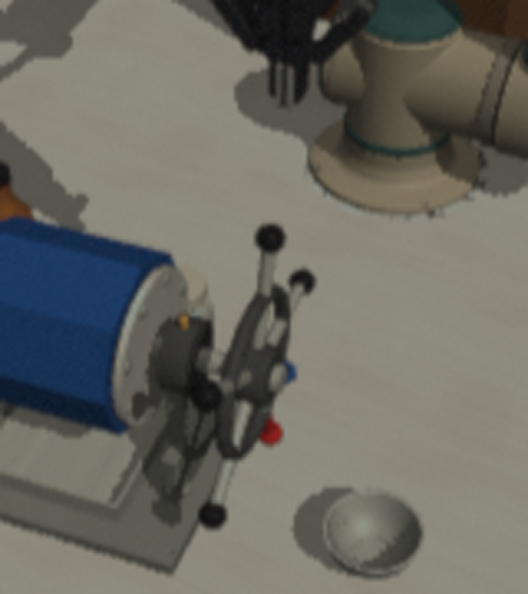

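View pics/w1.png

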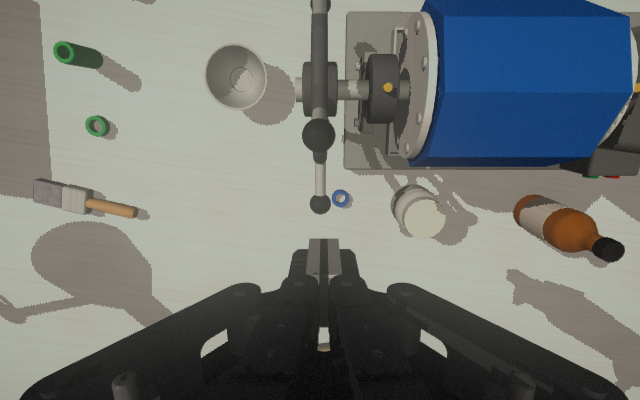

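View pics/t1.png

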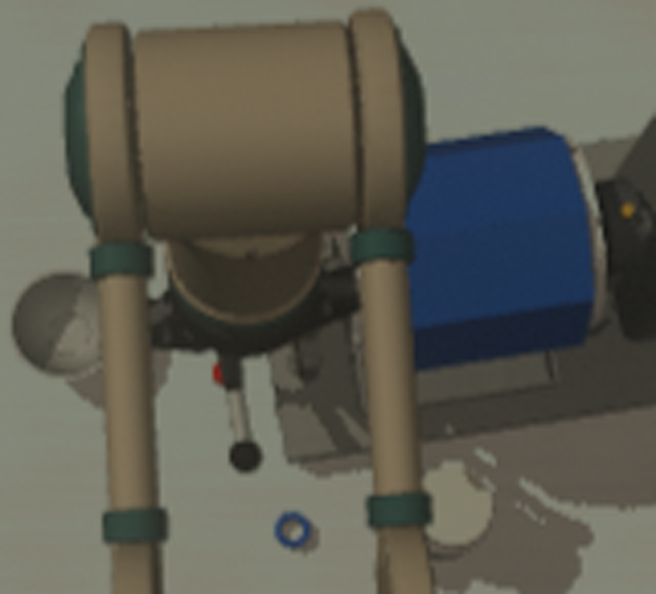

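```bash
python3 -m creep '{"slide":[[0,0.035,-0.28],[0,0.035,-0.56],[0,0.035,-0.83],[0,0.035,-0.83],[0,0.035,-0.83]],"twist":[[0,0,0],[0,0,0],[0,0,0],[0,0,0],[0,0,0]],"fingers":[-1,-1,-1,-1,-1]}'
python3 - <<'E'
from rig import telemetry, optics
from h import *
p=telemetry.get_state()["position"]; a=np.array([.988,.153,0]); d=p-np.array([.5524,.1108,.17]); print(d@a, d@np.array([.153,-.988,0]), d[2])
d=optics.get_image("wrist"); np.savez("/tmp/wrist2.npz",**d); crop(d,0,640,0,400,1,"pics/w2.png")
d=optics.get_image("scene");crop(d,240,400,130,280,3.5,"pics/s2.png")
E
```

```text
clock: 3.2
position: [0.4667, 0.0988, 0.2575]
ee_rot: [0.0, 0.997, 0.077, 0.0]
contact_force: [0.0, -0.4, 1.7]
width: 0.0005
-0.08654011096910486 -0.0012464069544566125 0.08753366655556613
```

View pics/w2.png

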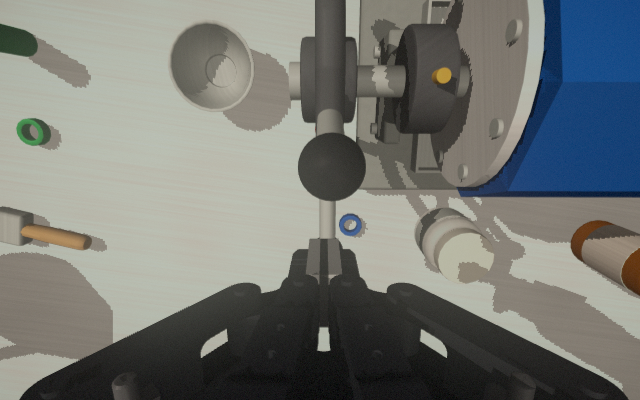

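View pics/s2.png

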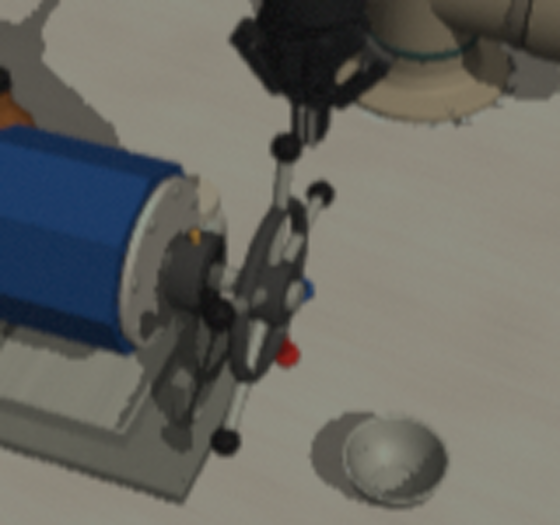

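```bash
python3 -m creep '{"slide":[[0.05,0,0],[0.1,0,0],[0.15,0.01,0],[0.2,0.018,0],[0.25,0.026,0],[0.3,0.033,0],[0.35,0.041,0],[0.4,0.049,0],[0.45,0.057,0],[0.5,0.065,0],[0.55,0.072,0],[0.6,0.08,0]],"twist":[[0,0,0],[0,0,0],[0,0,0],[0,0,0],[0,0,0],[0,0,0],[0,0,0],[0,0,0],[0,0,0],[0,0,0],[0,0,0],[0,0,0]],"fingers":[-1,-1,-1,-1,-1,-1,-1,-1,-1,-1,-1,-1]}'
cat > chk.py <<'E'
import sys
from rig import telemetry, optics
from h import *
s=telemetry.get_state();p=s["position"]; a=np.array([.988,.153,0]); d=p-np.array([.5524,.1108,.17]); print(s["clock"],s["contact_force"],"u,s,h",np.round([d@a, d@np.array([.153,-.988,0]), d[2]],4))
n=sys.argv[1]
w=optics.get_image("wrist"); np.savez(f"/tmp/wrist{n}.npz",**w)
d=optics.get_image("scene"); np.savez(f"/tmp/scene{n}.npz",**d)
A=cv2.resize(d["img"][130:280,240:400],None,fx=2.66,fy=2.66,interpolation=cv2.INTER_CUBIC)[:399]
B=w["img"][:,140:500]
h=min(len(A),len(B));cv2.imwrite(f"pics/c{n}.png",np.hstack([A[:h],B[:h]]))
E
python3 chk.py 3
```

```text
clock: 4.5
position: [0.556, 0.1114, 0.256]
ee_rot: [0.0, 0.997, 0.077, -0.001]
contact_force: [-5.6, -1.1, -2.6]
width: 0.0002
4.5 [-5.56770446 -1.14492465 -2.63305971] u,s,h [ 0.0037 -0.      0.086 ]
```

View pics/c3.png

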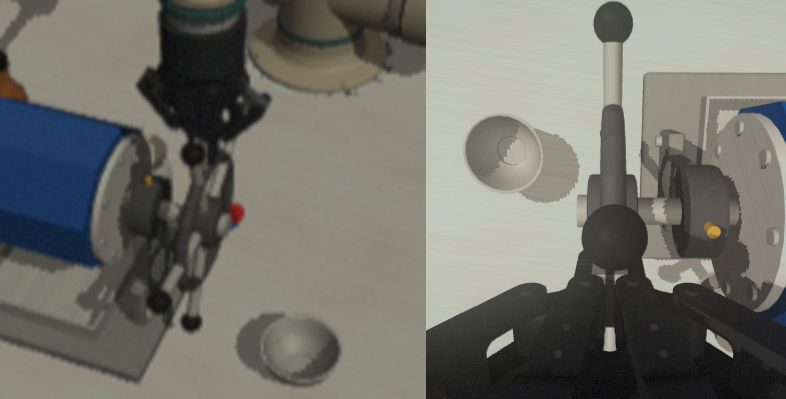

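```bash
python3 -m creep '{"slide":[[0.05,0.008,0],[0.1,0.016,0],[0.15,0.024,-0.01],[0.2,0.031,-0.02],[0.25,0.039,-0.03],[0.28,0.043,-0.04],[0.28,0.043,-0.04]],"twist":[[0,0,0],[0,0,0],[0,0,0],[0,0,0],[0,0,0],[0,0,0],[0,0,0]],"fingers":[-1,-1,-1,-1,-1,-1,-1]}'
python3 chk.py 4
```

```text
clock: 5.3
position: [0.599, 0.1182, 0.2505]
ee_rot: [-0.0, 0.997, 0.077, 0.0]
contact_force: [-1.6, 0.7, 0.6]
width: 0.0001
5.3 [-1.61173202  0.72650698  0.56149721] u,s,h [ 0.0472 -0.0002  0.0805]
```

View pics/c4.png

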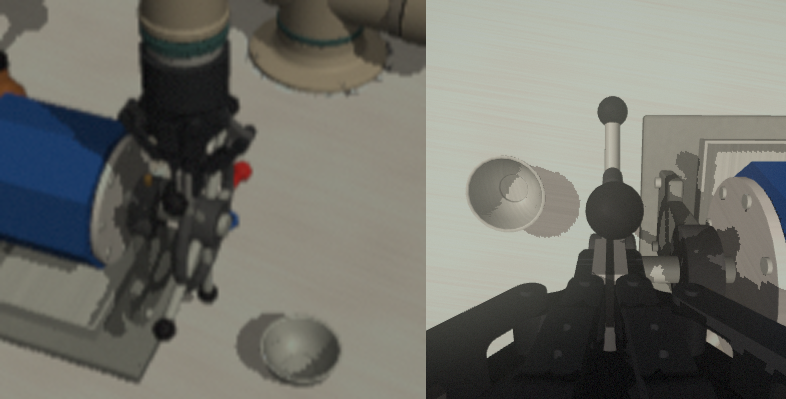

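```bash
python3 -m creep '{"slide":[[-0.01,0,0.25],[-0.02,0,0.5],[-0.02,0,0.5],[-0.35,-0.052,0.5],[-0.67,-0.104,0.5],[-1,-0.155,0.5],[-1,-0.155,0.5],[-1,-0.155,0.5]],"twist":[[0,0,0],[0,0,0],[0,0,0],[0,0,0],[0,0,0],[0,0,0],[0,0,0],[0,0,0]],"fingers":[-1,-1,-1,-1,-1,-1,-1,-1]}'
python3 chk.py 5
```

```text
clock: 6.2
position: [0.4484, 0.0946, 0.3268]
ee_rot: [0.0, 0.997, 0.077, 0.002]
contact_force: [0.6, -0.2, 0.8]
width: 0.0002
6.2 [ 0.5768896  -0.22304652  0.76014871] u,s,h [-1.052e-01  1.000e-04  1.568e-01]
```

View pics/c5.png

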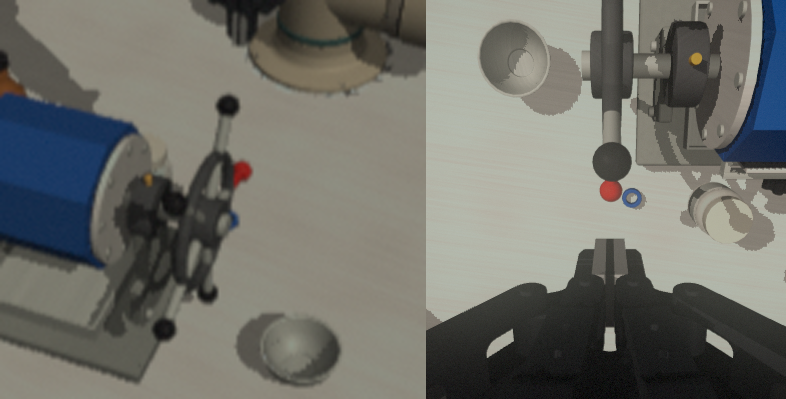

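```bash
cat > th.py <<'E'
from fit import *
def theta(d,obs,t0):  # obs list of (k,uv)
    q=[.5524,.1108,3.295]
    f=lambda t:np.concatenate([np.array(proj(d,knob(q+[t[0]],k)))-uv for k,uv in obs])
    s=least_squares(f,[np.radians(t0)]);return np.degrees(s.x[0]),f(s.x).round(1)
E
python3 - <<'E'
from th import *
print(theta(load("scene5"),[(0,np.array((331.4,194.3))),(4,np.array((325.7,169.5))),(3,np.array((305.4,206.7))),(2,np.array((302,253.7))),(1,np.array((317.8,240.2)))],104))
E
```

```text
(np.float64(105.24112889700488), array([-0.8, -0.5, -0.1, -0.2,  0.4, -0.4, -0.2, -0.3,  0. , -0.6]))
```

```bash
python3 -m creep '{"slide":[[0,0,-0.24],[0,0,-0.47],[0,0,-0.47],[0.05,0.008,-0.47],[0.1,0.016,-0.47],[0.15,0.023,-0.47],[0.2,0.031,-0.47],[0.25,0.039,-0.47],[0.3,0.046,-0.47],[0.35,0.054,-0.47],[0.4,0.062,-0.47],[0.45,0.07,-0.47],[0.5,0.077,-0.47],[0.55,0.085,-0.47],[0.6,0.093,-0.47],[0.65,0.1,-0.47],[0.7,0.108,-0.47],[0.72,0.111,-0.47]],"twist":[[0,0,0],[0,0,0],[0,0,0],[0,0,0],[0,0,0],[0,0,0],[0,0,0],[0,0,0],[0,0,0],[0,0,0],[0,0,0],[0,0,0],[0,0,0],[0,0,0],[0,0,0],[0,0,0],[0,0,0],[0,0,0]],"fingers":[-1,-1,-1,-1,-1,-1,-1,-1,-1,-1,-1,-1,-1,-1,-1,-1,-1,-1]}'
python3 chk.py 6
```

```text
clock: 8.1
position: [0.5563, 0.1112, 0.2543]
ee_rot: [0.0, 0.997, 0.077, -0.001]
contact_force: [-4.1, -1.1, -0.2]
width: -0.0001
8.1 [-4.05244515 -1.12272013 -0.24568027] u,s,h [0.0039 0.0002 0.0843]
```

View pics/c6.png

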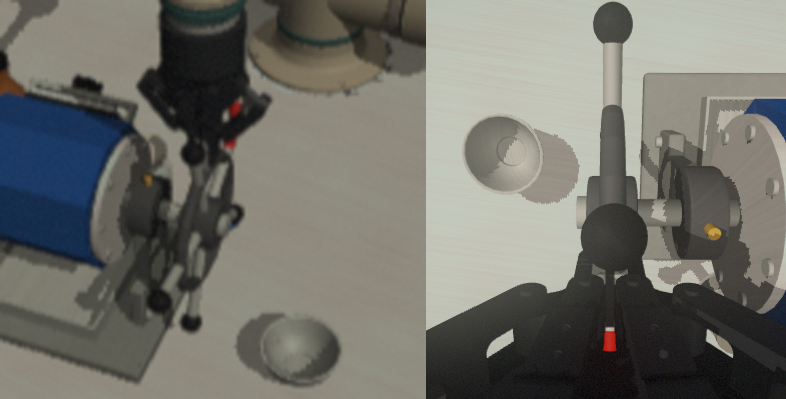

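```bash
python3 -m creep '{"slide":[[0.05,0.008,0],[0.1,0.016,0],[0.15,0.024,-0.01],[0.2,0.031,-0.02],[0.25,0.039,-0.025],[0.28,0.043,-0.025],[0.28,0.043,-0.025]],"twist":[[0,0,0],[0,0,0],[0,0,0],[0,0,0],[0,0,0],[0,0,0],[0,0,0]],"fingers":[-1,-1,-1,-1,-1,-1,-1]}'
python3 -m creep '{"slide":[[-0.01,0,0.25],[-0.02,0,0.5],[-0.02,0,0.5],[-0.35,-0.052,0.5],[-0.67,-0.104,0.5],[-1,-0.155,0.5],[-1,-0.155,0.5],[-1,-0.155,0.5]],"twist":[[0,0,0],[0,0,0],[0,0,0],[0,0,0],[0,0,0],[0,0,0],[0,0,0],[0,0,0]],"fingers":[-1,-1,-1,-1,-1,-1,-1,-1]}'
python3 chk.py 7
```

```text
clock: 8.9
position: [0.5991, 0.1181, 0.2516]
ee_rot: [-0.0, 0.997, 0.077, 0.001]
contact_force: [-2.0, -0.1, -0.2]
width: 0.0002
clock: 9.7
position: [0.4487, 0.0945, 0.3276]
ee_rot: [0.0, 0.997, 0.077, 0.003]
contact_force: [0.5, -0.2, 0.8]
width: -0.0003
9.7 [ 0.45510651 -0.17604235  0.76987424] u,s,h [-0.105   0.0002  0.1576]
```

View pics/c7.png

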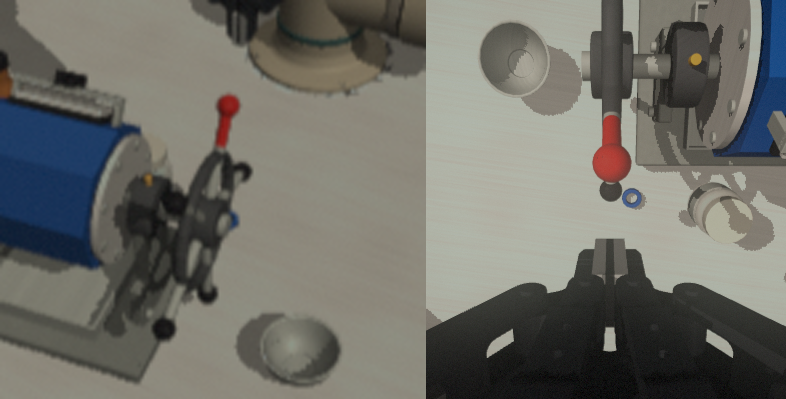

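```bash
python3 -m creep '{"slide":[[0,0,-0.24],[0,0,-0.47],[0,0,-0.47],[0.05,0.008,-0.47],[0.1,0.016,-0.47],[0.15,0.023,-0.47],[0.2,0.031,-0.47],[0.25,0.039,-0.47],[0.3,0.046,-0.47],[0.35,0.054,-0.47],[0.4,0.062,-0.47],[0.43,0.067,-0.47],[0.46,0.071,-0.47],[0.48,0.075,-0.47],[0.5,0.078,-0.47],[0.51,0.079,-0.47],[0.51,0.079,-0.47],[0.51,0.079,-0.47]],"twist":[[0,0,0],[0,0,0],[0,0,0],[0,0,0],[0,0,0],[0,0,0],[0,0,0],[0,0,0],[0,0,0],[0,0,0],[0,0,0],[0,0,0],[0,0,0],[0,0,0],[0,0,0],[0,0,0],[0,0,0],[0,0,0]],"fingers":[-1,-1,-1,-1,-1,-1,-1,-1,-1,-1,-1,-1,-1,-1,-1,-1,-1,-1]}'
python3 chk.py 8
python3 - <<'E'
from h import *
crop(load("scene8"),280,360,140,280,4.2,"pics/s8.png")
E
```

```text
clock: 11.6
position: [0.5253, 0.1064, 0.256]
ee_rot: [-0.0, 0.997, 0.077, 0.0]
contact_force: [-0.8, -0.6, 0.9]
width: 0.0003
11.6 [-0.78764551 -0.60391276  0.85776689] u,s,h [-0.0275  0.0002  0.086 ]
```

View pics/s8.png

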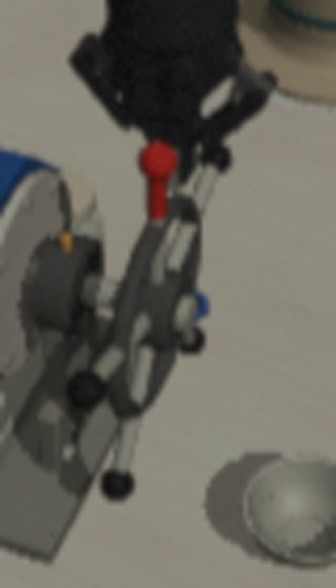

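View pics/c8.png

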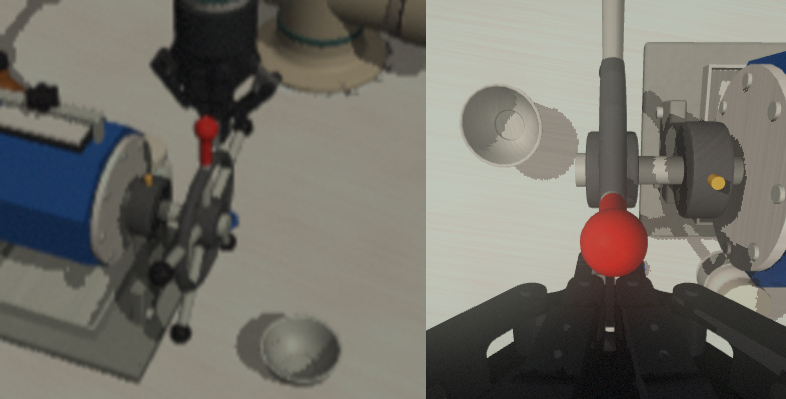

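Run:
```python
from th import *
A=np.array
print(theta(load("scene8"),[(0,A((317.6,177.9))),(1,A((331.7,177.6))),(2,A((325.5,221.2))),(3,A((307.9,255.7))),(4,A((300.5,233.1)))],5))
```

```text
(np.float64(1.8204339490461856), array([-0.2, -0.1, -0.6, -0.3, -0.6, -0.7, -0.2, -1. ,  0.1, -0.9]))
```

```bash
python3 -m creep '{"slide":[[0.007,0.001,0],[0.014,0.002,0],[0.02,0.003,0],[0.025,0.004,0],[0.025,0.004,0],[0.025,0.004,0]],"twist":[[0,0,0],[0,0,0],[0,0,0],[0,0,0],[0,0,0],[0,0,0]],"fingers":[-1,-1,-1,-1,-1,-1]}'
python3 -m creep '{"slide":[[-0.05,-0.008,0],[-0.1,-0.016,0],[-0.2,-0.031,0],[-0.3,-0.046,0.2],[-0.4,-0.062,0.5],[-0.6,-0.093,0.5],[-0.9,-0.139,0.5],[-0.9,-0.139,0.5]],"twist":[[0,0,0],[0,0,0],[0,0,0],[0,0,0],[0,0,0],[0,0,0],[0,0,0],[0,0,0]],"fingers":[-1,-1,-1,-1,-1,-1,-1,-1]}'
python3 chk.py 9
python3 - <<'E'
from h import *
from rig import optics
crop(load("scene9"),280,360,140,280,4.2,"pics/s9.png")
d=optics.get_image("top");np.savez("/tmp/top9.npz",**d);crop(d,250,410,115,250,4.4,"pics/t9.png")
crop(load("wrist9"),0,640,0,400,1,"pics/w9.png")
E
```

```text
clock: 12.3
position: [0.5287, 0.1069, 0.2562]
ee_rot: [0.0, 0.997, 0.077, 0.0]
contact_force: [-2.8, 0.5, 2.4]
width: 0.0001
clock: 13.1
position: [0.3873, 0.0857, 0.3315]
ee_rot: [0.0, 0.997, 0.077, -0.001]
contact_force: [0.4, 0.3, 0.6]
width: -0.0
13.1 [0.41487424 0.32889785 0.58396753] u,s,h [-0.167  -0.0004  0.1615]
```

View pics/s9.png

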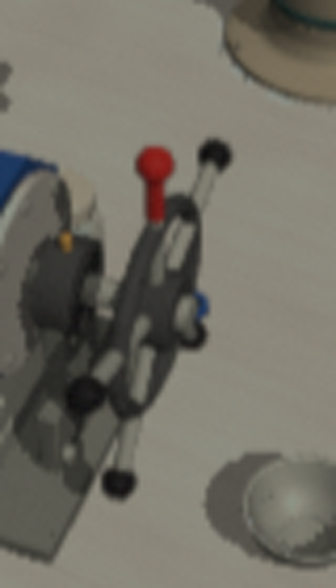

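View pics/t9.png

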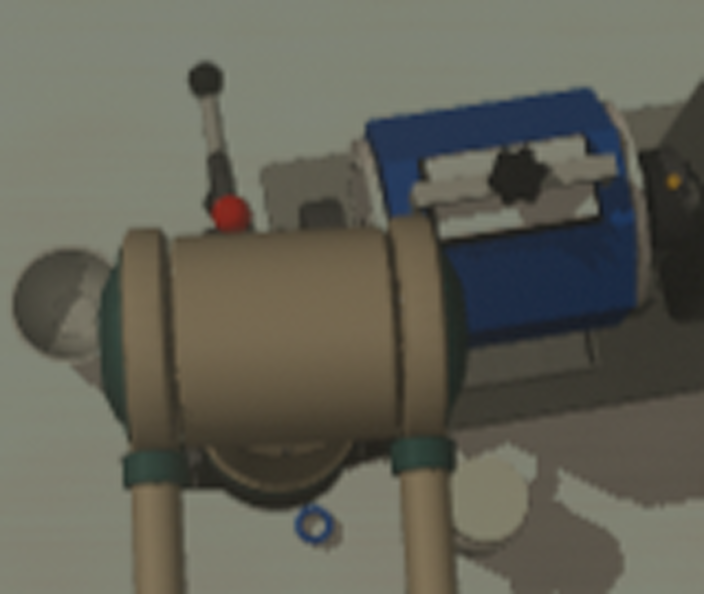

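View pics/w9.png

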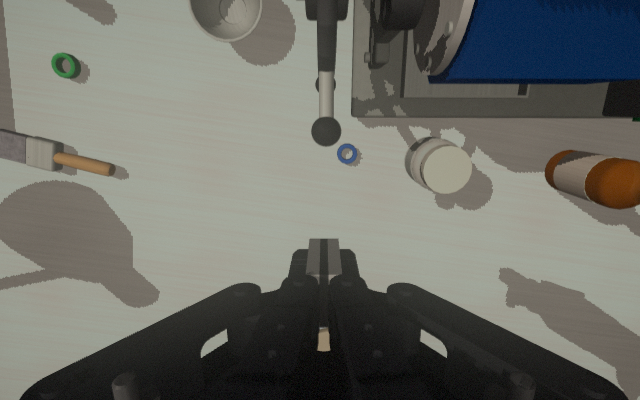

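Run:
```python
from th import *
A=np.array
s=load("scene9");t=load("top9");w=load("wrist9")
obs=[(s,0,A((316.9,178.8))),(s,1,A((331.,176.7))),(s,2,A((325.5,219.5))),(s,3,A((308.6,255))),(s,4,A((300.2,233.6))),(t,0,A((302.5,163.4))),(t,4,A((296.6,132.7))),(w,1,A((326.,131.)))]
for n,o in dict(scene=obs[:5],top=obs[5:7],wrist=obs[7:]).items():
    print(n,theta(o[0][0],[(k,u) for _,k,u in o],0))
# joint fit of pose and angle, scene old+new
p,r=fit(obs[:7],[.5524,.1108,3.295,0]);print(p,np.degrees(p[3]),r.round(1).tolist())
kp=P(t,250+516/4.4,115+177/4.4); d=kp-A([.5524,.1108,.17]); print("hatch knob",kp,d@A([.988,.153,0]),d@A([.153,-.988,0]),np.degrees(np.arctan2(d@A([.988,.153,0]),d[2])))
# symmetry check bottom/level in each image: red ball segment in scene
for n,d in (("scene",s),("top",t)):
    b,g,rr=[d["img"][...,i].astype(int) for i in range(3)]
    m=((rr>90)&(g<60)&(b<60)).astype(np.uint8); c,l,st,ce=cv2.connectedComponentsWithStats(m)
    print(n,[(st[i].tolist(),ce[i].round(1).tolist()) for i in range(1,c) if st[i][4]>15])
```

```text
scene (np.float64(0.06997374022606719), array([-0.1, -0.1, -0. , -0.1, -0.2, -0.2, -0.5, -0.6,  0.2, -0.1]))
top (np.float64(-0.23017917002345967), array([-0.6,  0.1, -0.6,  0.5]))
wrist (np.float64(3.4219913765837773), array([-2.6, -0. ]))
[5.53078372e-01 1.10886594e-01 3.29045890e+00 1.05055577e-03] 0.06019241162414117 [[-0.2, 0.1], [0.1, 0.1], [-0.2, -0.0], [-0.7, -0.5], [-0.1, 0.0], [-0.6, 0.1], [-0.5, 0.2]]
hatch knob [ 0.57504979 -0.06224693  0.28998176] -0.004098191441326277 0.17443578397931211 -1.956279147694879
scene [([162, 0, 19, 6, 73], [172.5, 1.8]), ([187, 0, 41, 80, 2029], [208.4, 35.1]), ([222, 0, 16, 65, 252], [227.4, 22.9]), ([475, 0, 3, 14, 27], [475.9, 6.6]), ([406, 10, 5, 17, 47], [407.8, 17.7]), ([167, 13, 28, 50, 512], [180.2, 32.5]), ([464, 19, 6, 18, 50], [466.5, 27.1]), ([153, 20, 15, 21, 169], [160.5, 30.0]), ([176, 41, 10, 20, 47], [181.6, 49.7]), ([192, 70, 7, 15, 67], [195.1, 77.1]), ([183, 74, 10, 15, 92], [187.4, 80.8]), ([313, 175, 8, 18, 78], [316.7, 181.8]), ([574, 217, 10, 16, 36], [578.8, 224.8]), ([389, 314, 30, 24, 267], [403.7, 325.5])]
top [([196, 151, 24, 8, 146], [207.4, 154.4]), ([298, 159, 8, 8, 50], [301.5, 162.7])]
```

```bash
python3 -m creep '{"slide":[[0,-0.3,0.3],[0,-0.6,0.5],[0,-0.9,0.5],[0,-1,0.5],[0,-1,0.5]],"twist":[[0,0,0],[0,0,0],[0,0,0],[0,0,0],[0,0,0]],"fingers":[-1,-1,-1,-1,-1]}'
python3 chk.py 10
python3 - <<'E'
from h import *
from rig import optics
d=optics.get_image("top");np.savez("/tmp/top10.npz",**d);crop(d,250,410,115,250,4.4,"pics/t10.png")
crop(load("wrist10"),0,640,0,400,1,"pics/w10.png")
E
```

```text
clock: 13.75
position: [0.395, -0.0672, 0.406]
ee_rot: [0.001, 0.997, 0.075, 0.0]
contact_force: [-0.4, 0.7, -0.6]
width: -0.0
13.75 [-0.42943597  0.71624488 -0.59228747] u,s,h [-0.1827  0.1518  0.236 ]
```

View pics/t10.png

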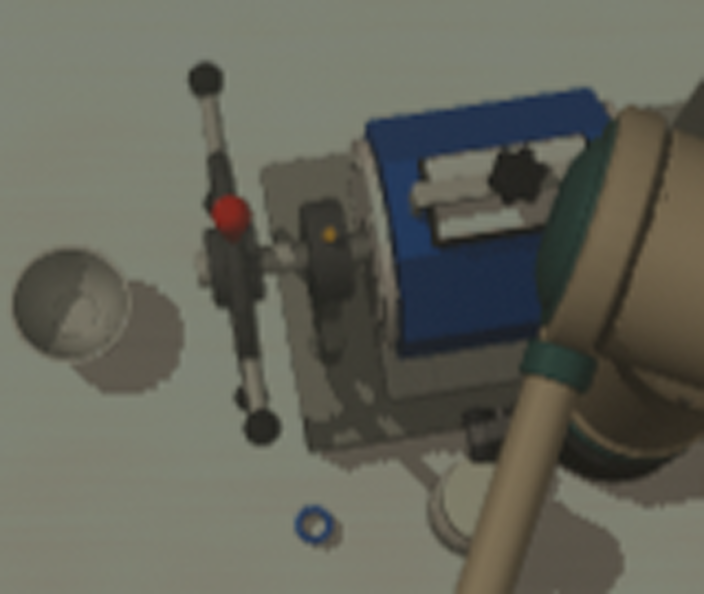

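View pics/w10.png

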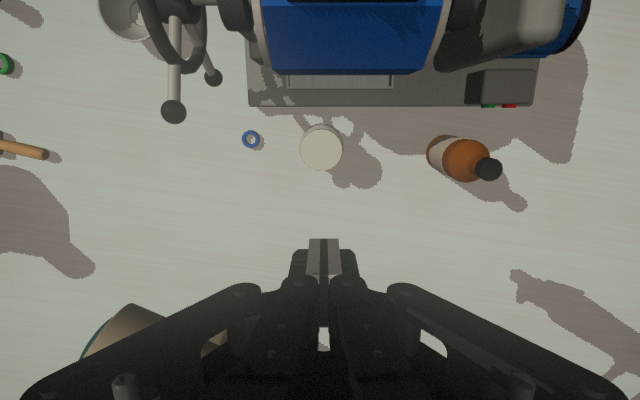

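Run:
```python
from h import *
A=np.array
c=A([.5524,.1108,.17]);ex=A([-.988,-.153,0]);ey=A([.153,-.988,0])
for nm,poly in (("top9",[(425,155),(590,130),(605,215),(440,240)]),("top10",[(425,155),(500,145),(540,215),(440,240)])):
    t=load(nm); q=(A(poly)/4.4+A([250,115])).astype(int)
    m=np.zeros((400,640),np.uint8);cv2.fillConvexPoly(m,q,1)
    pts=A([P(t,u,v,r=0) for v,u in zip(*np.nonzero(m)) if t["depth"][v,u]>0])-c
    L=np.c_[pts@ex,pts@ey,pts[:,2]]
    hist,e=np.histogram(L[:,2],bins=np.arange(.06,.13,.004));print(nm,hist.tolist())
    z0=e[np.argmax(hist)]+.002
    I=abs(L[:,2]-z0)<.006
    for _ in range(8):
        co=np.linalg.lstsq(np.c_[L[I,0],L[I,1],np.ones(I.sum())],L[I,2],rcond=None)[0]
        I=abs(L@A([-co[0],-co[1],1])-co[2])<.0025
    print(I.sum(),co,"theta deg",np.degrees(np.arctan(-co[0])),"x range",L[I,0].min(),L[I,0].max())
```

```text
top9 [0, 1, 14, 44, 15, 12, 60, 267, 96, 6, 34, 95, 20, 23, 69, 31, 0]
312 [0.00050746 0.00287843 0.09001685] theta deg -0.02907554954505385 x range -0.024609552667364157 0.027336738496918825
top10 [0, 1, 7, 14, 6, 3, 31, 134, 59, 6, 23, 46, 13, 6, 40, 20, 0]
167 [0.01282151 0.00082385 0.09049762] theta deg -0.7345784036495377 x range -0.02542516969789313 0.026966027075725013
```

```bash
python3 -c "
from rig import order
print(order.sign_off())"
```

```text
the job is handed in; nothing more can be done
None
```

The hatch now points straight up, to within about 1°, and the job is handed in at about 14 s of the 64 s allowed.

I pushed the wheel's top away from the robot with the shut fingers, in three strokes. The first two were on two black handles and the last on the red one, turning the wheel about 162° in all. A slow push of about 4 mm then set the red handle upright. Contact forces, read at the end of each move, were about 6 N or less.

**Angle checks after the fingers had left the wheel:**

| Check | Angle from up |
|---|---|
| Knob fit, scene camera | +0.1° |
| Knob fit, top camera | −0.2° |
| Level of the hatch cover, top camera depth, just after backing off | 0.0° |
| Level of the hatch cover, arm farther away, fewer points in view | −0.7° |

Two rougher readings disagreed:
- **Wrist camera:** one knob gave +3.4°. That knob was level with the shaft, where this view barely shows the angle.
- **Hatch knob:** one depth point gave about −2°.

I trusted the four checks that agreed.

The wheel stayed where it was left between the last two looks. In the last pictures the bowl, jar, bottle and blue ring looked unmoved. The other bystanders were not all in those views, but the arm did not go near them. The arm was clear of everything when I handed in.

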